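# Fit the breakers into their enclosure bases

## Robot

A 6-joint arm with a two-finger parallel gripper is mounted at the origin on the work surface. World frame = base frame: x ahead of the robot, y to its left, z up, the work surface at z = 0. Lengths are in m, angles in degrees, forces in N, time in s.
With the tool pointing down it reaches from about 0.35 to 0.875 m from the base axis. Payload 4.2 kg.
Tool frame: the origin (TCP) lies on the centre line of the jaws, within the pads' length; the fingertips stand 19 mm ahead of it and the grasp point (between the pads) is the TCP; z points along the fingers, y is the line along which they close (so a half turn about z gives the same grasp; the last joint's range is limited). The gripper opens to 87 mm and grips with 3 to 60 N. Pads are 19 mm wide; open, the fingers measure 117 mm over their backs; the gripper's body (75 mm by 190 mm) begins 51 mm behind the grasp point.
Start: joints at [-53.423, 22.042, 0.453, 0, -68.411, -14.817], TCP at [0.232, -0.58, 0.242] pointing down, gripper open.
Joint ranges: [-179.83, 179.83], [-69.29, 118.12], [-61.27, 80.66], [-181.25, 117.63], [-171.15, -9.14], [-177.46, 177.46]. Speed limits (degrees/s): [159.86, 159.86, 180, 180, 180, 180].

## Interface

Orientations are given as a 3x3 rotation matrix whose columns are the frame's x, y, z axes.
In Python, from station import sense, capture, finish_job, search_frame, masks_of gives the robot as it stands.
- The arm moves only by the tool drive_tool, never from a script. Its argument "rows" is a list of rows, each a list of 7 numbers: the opening in per cent of the stroke, from 0 (shut) to 100 (fully open), then the shift along the world's x, y, z in mm, then the turn, a rotation vector about the world's x, y, z in rad. In form: [[fingers, dx, dy, dz, wx, wy, wz], ...]. A call has 1 to 5 rows; each row shifts and turns the commanded pose from where the row before left it; what a row does not reach is not made up. A row lasts 1/12 s, in which the tool goes at most 41.7 mm and 7.16 degrees, less where a joint would pass 70% of its speed; a pose out of reach is approached as far as the arm can. A call is refused whole if a number of a shift passes 41.7 or a number of a turn 0.125, either way. A call with a gripper value outside its range is refused whole. The fingers move at their own pace and stop on an object; the grip force is fixed at half the most. Time passes only in rows, so rows that do not move let the fingers close. It gives the time, the measured TCP pose, the force, the opening and the grip force at its end, in the units of the state.
- sense(): the state, without advancing time (a new reading comes with each control period).
- capture(name): name is "side" or "top"; returns a dict with "frame" (384x512x3 uint8, red, green, blue), "z_map" (384x512 float32, m along the optical axis (not along the pixel's ray), 0 where there is no reading), "fx", "fy", "cx", "cy" (pixels), "R" (3x3) and "t" (3): a world point X has camera coordinates R X + t. Camera axes: x right, y down, z forward; pixel columns grow to the right and rows downward; lengths in m; the calibration is good to about 2 mm. A picture is of the moment at which its call begins.
- finish_job(): hands the job in; it is judged then, once.
Trained networks look in a picture, given as the dict that the camera call returned (one of the last four; its "shot" number tells which), for a name from the list of things; names that differ only in an ending like _2 or _b are one class to them, and where a whole thing is asked for, a point or a joint stands for the part that bears it (a point fixed in the world has none). Each returns a list of dicts, best first, with "p" (0 to 1); they miss things now and then, are a little off and sometimes report something else, mostly with a low value. They report only what shows in the picture. A call takes as long as a camera call. They do not tell look-alikes from the thing itself.
- search_frame(label, picture): "xy" ([column, row] in pixels, amid what is visible of it).
- masks_of(label, picture): "region" (384x512 bool, what is visible of it) and "xy" ([column, row] in pixels, amid what is visible of it).
The state is a dict: "time_s": time; "joints": joint angles; "joint_velocities": joint speeds; "effort": joint torques, N m; "tcp_pos": TCP position; "ee_rot": TCP orientation; "wrist_force": force on the tool from outside, world axes, zero at the start; "moment": the same for the moment, N m; "gripper_width": opening from 0.0 (shut) to 1.0 (fully open); "gripper_force": force on a finger pad.
Only numpy, scipy, OpenCV 4.12 (cv2) and the standard library are available. Lean on these libraries where they do the work, as an engineer would, in place of code of your own. Each camera call takes 0.05 s, during which the arm holds its last target. There are 200 camera calls.

## Task

Fit the four circuit breakers that stand about on the fuse box shelf into the four open grey enclosure bases, each in the base made for its width: the single-pole breaker in the narrowest base, the double-pole in the next, the three-pole in the next and the four-pole in the widest. Seat each one upright and straight on its base's steel rail, feet down on both sides of the rail, and let go of it. Set the breakers down rather than dropping them, do not knock any over, and leave the socket cover and the pliers lying where they are.

Things in the scene. Friction and masses are not known exactly. Their poses are not given: they have to be found in the camera images.
- breaker_one: single-pole breaker, white, 115 g +-20 %, loose, standing on its back, black toggle up. Width 18 mm (x), length 85 (y). Origin: underside centre, z up. Up from it: a foot at each end, 5 high, 51 mm (y) recess between them for the rail; housing to z 44; nose 45 long (y), 18 wide, z 44 to 68: grip it across its 45 mm; toggle to 78
- breaker_two: double-pole breaker, white, 230 g +-20 %, loose, standing on its back, black toggles up. Width 36 mm (x), length 85 (y). Origin: underside centre, z up. Up from it: a foot at each end, 5 high, 51 mm (y) recess between them for the rail; housing to z 44; nose 45 long (y), 36 wide, z 44 to 68: grip it across its 45 mm; toggles to 78
- breaker_three: three-pole breaker, white, 345 g +-20 %, loose, standing on its back, black toggles up. Width 54 mm (x), length 85 (y). Origin: underside centre, z up. Up from it: a foot at each end, 5 high, 51 mm (y) recess between them for the rail; housing to z 44; nose 45 long (y), 54 wide, z 44 to 68: grip it across its 45 mm; toggles to 78
- breaker_four: four-pole breaker, white, 460 g +-20 %, loose, standing on its back, black toggles up. Width 72 mm (x), length 85 (y). Origin: underside centre, z up. Up from it: a foot at each end, 5 high, 51 mm (y) recess between them for the rail; housing to z 44; nose 45 long (y), 72 wide, z 44 to 68: grip it across its 45 mm; toggles to 78
- base_one: 1-way enclosure base: open grey tray, fixed, for the single-pole breaker. Outside 40 mm wide (x), 131 long (y); inside 34 x 125; walls 25 high. Steel rail 35 mm wide (y) along x across the middle, top at z 10.5. Origin: underside centre, z up. Seated, the breaker's y lies along the base's y, its origin 5.5 mm above this one; 8 mm play each way
- base_two: 2-way enclosure base: open grey tray, fixed, for the double-pole breaker. Outside 58 mm wide (x), 131 long (y); inside 52 x 125; walls 25 high. Steel rail 35 mm wide (y) along x across the middle, top at z 10.5. Origin: underside centre, z up. Seated, the breaker's y lies along the base's y, its origin 5.5 mm above this one; 8 mm play each way
- base_three: 3-way enclosure base: open grey tray, fixed, for the three-pole breaker. Outside 76 mm wide (x), 131 long (y); inside 70 x 125; walls 25 high. Steel rail 35 mm wide (y) along x across the middle, top at z 10.5. Origin: underside centre, z up. Seated, the breaker's y lies along the base's y, its origin 5.5 mm above this one; 8 mm play each way
- base_four: 4-way enclosure base: open grey tray, fixed, for the four-pole breaker. Outside 94 mm wide (x), 131 long (y); inside 88 x 125; walls 25 high. Steel rail 35 mm wide (y) along x across the middle, top at z 10.5. Origin: underside centre, z up. Seated, the breaker's y lies along the base's y, its origin 5.5 mm above this one; 8 mm play each way
- socket_cover: bystander: white plastic single socket cover, 86 x 86 mm, 9 mm thick (11 mm at its rocker), loose, lying face up. Origin: centre of its underside
- pliers: bystander: small pliers with green silicone grips, 130 mm long (along its y axis, jaws to +y), 51 mm wide, 12.5 mm thick, loose, lying flat. Origin: on the shelf below the middle of its length
Mind the look-alikes: they are no part of the job. What is shaped like the breaker_one but blue or brown is not meant.

How it is judged (in metres and radians):
At the end, for the whole second after the job is handed in: Each breaker rests released in the base of its width: centres within 12 mm horizontally, origin 3 to 8.5 mm above the base's, within 0.08 rad of upright, long axes within 0.2 rad. Socket cover and pliers within 15 mm of where they lay (horizontal distance between breaker_one and base_one below 0.012 m and z of breaker_one in the frame of base_one between 0.003 and 0.0085 m and angle between each of breaker_one, breaker_two, breaker_three, breaker_four's own z axis and vertical below 0.08 rad and angle between the y axis of breaker_one and the y axis of base_one, either way round below 0.2 rad and linear speed of each of breaker_one, breaker_two, breaker_three, breaker_four below 0.02 m/s and angular speed of each of breaker_one, breaker_two, breaker_three, breaker_four below 0.2 rad/s and horizontal distance between breaker_two and base_two below 0.012 m and z of breaker_two in the frame of base_two between 0.003 and 0.0085 m and angle between the y axis of breaker_two and the y axis of base_two, either way round below 0.2 rad and horizontal distance between breaker_three and base_three below 0.012 m and z of breaker_three in the frame of base_three between 0.003 and 0.0085 m and angle between the y axis of breaker_three and the y axis of base_three, either way round below 0.2 rad and horizontal distance between breaker_four and base_four below 0.012 m and z of breaker_four in the frame of base_four between 0.003 and 0.0085 m and angle between the y axis of breaker_four and the y axis of base_four, either way round below 0.2 rad and distance of each of socket_cover, pliers from where it was at the start of the episode below 0.015 m); the robot touches nothing.
It fails at once if a breaker is dropped: faster than 0.7 m/s (a fall of 25 mm) while out of the fingers ((linear speed of breaker_one above 0.7 m/s and contact force between the fingers and breaker_one below 0.05 N) or (linear speed of breaker_two above 0.7 m/s and contact force between the fingers and breaker_two below 0.05 N) or (linear speed of breaker_three above 0.7 m/s and contact force between the fingers and breaker_three below 0.05 N) or (linear speed of breaker_four above 0.7 m/s and contact force between the fingers and breaker_four below 0.05 N)).
It fails at once if a breaker is knocked over: tilted more than 0.8 rad (angle between any of breaker_one, breaker_two, breaker_three, breaker_four's own z axis and vertical above 0.8 rad).
It fails at once if the socket cover or the pliers are shifted by more than 15 mm (distance of any of socket_cover, pliers from where it was at the start of the episode above 0.015 m).
It also fails if it takes over 109 s, if anything falls off the work surface, if the arm or the gripper's body presses on something with over 40 N, if the wrist force passes 120 N, or if a joint passes its speed limit or range.

## Working session

There is one attempt and no reset: what is moved stays moved. The work goes in short steps, Python scripts to look and compute and a tool call to move; the robot and the scene stay as the last step left them, time stands still between calls to the robot, and variables do not carry over. Pictures are saved under pics/ and viewed, at most 14 in all, crops included, and the job is handed in when it is done.

Besides the shell and the picture viewer there is one more tool, called as name(argument=value, ...) on one line, values as JSON. drive_tool: Moves the arm, as the interface text tells. Its arguments: {"type":"object","properties":{"rows":{"type":"array"}},"required":["rows"]}

```bash
ls; mkdir -p pics
cat > h.py <<'E'
import numpy as np, cv2
from station import *
def cloud(p):
    z=p["z_map"]; v,u=np.mgrid[:z.shape[0],:z.shape[1]]
    c=np.stack([(u-p["cx"])/p["fx"]*z,(v-p["cy"])/p["fy"]*z,z],-1)
    w=(c-np.array(p["t"]))@np.array(p["R"]); w[z==0]=np.nan
    return w
def save(p,n): cv2.imwrite("pics/"+n,cv2.cvtColor(p,cv2.COLOR_RGB2BGR))
E
python3 - <<'E'
from h import *
a=capture("top");b=capture("side")
for n,p in(("top",a),("side",b)):
    save(p["frame"],n+"0.png"); print(n,np.round(-np.array(p["R"]).T@p["t"],3),np.round(p["R"],2).tolist())
s=sense();print(s["time_s"],s["tcp_pos"],s["ee_rot"],s["gripper_width"])
w=cloud(a)
for l in["breaker_one","breaker_two","breaker_three","breaker_four","base_one","base_two","base_three","base_four","socket_cover","pliers"]:
    for m in masks_of(l,a)[:5]:
        P=w[m["region"]];P=P[~np.isnan(P[:,0])]
        print(l,round(m["p"],2),np.round(m["xy"]),len(P),np.round(np.median(P,0),3),np.round(np.percentile(P[:,2],95),3))
E
```

```text
pics
top [0.484 0.043 1.136] [[-0.0, -1.0, -0.02], [-1.0, 0.0, -0.08], [0.08, 0.02, -1.0]]
side [0.432 1.123 0.784] [[-0.99, -0.1, -0.02], [-0.04, 0.57, -0.82], [0.1, -0.82, -0.57]]
0.1 [ 0.23151706 -0.5799866   0.24056683] [[-9.28816018e-01 -3.70540320e-01 -8.21940274e-04]
 [-3.70541220e-01  9.28814269e-01  1.80494087e-03]
 [ 9.46264885e-05  1.98102074e-03 -9.99998033e-01]] 1.0011361432585248
breaker_one 0.81 [140. 185.] 226 [0.602 0.349 0.058] 0.071
breaker_one 0.76 [ 97. 177.] 299 [0.617 0.475 0.046] 0.071
breaker_one 0.71 [146. 148.] 309 [0.712 0.347 0.045] 0.07
breaker_two 0.78 [402. 244.] 539 [ 0.441 -0.342  0.05 ] 0.074
breaker_three 0.58 [148. 236.] 658 [0.459 0.33  0.064] 0.075
breaker_four 0.96 [399. 185.] 1022 [ 0.601 -0.337  0.05 ] 0.075
breaker_four 0.66 [214. 240.] 369 [0.452 0.161 0.01 ] 0.014
base_one 0.82 [334. 239.] 682 [ 0.447 -0.181  0.004] 0.025
base_two 0.93 [336. 187.] 1016 [ 0.598 -0.179  0.004] 0.025
base_three 0.63 [272. 188.] 1324 [ 0.598 -0.002  0.003] 0.024
base_four 0.75 [272. 243.] 1707 [0.438 0.001 0.003] 0.024
socket_cover 0.92 [212. 187.] 885 [0.598 0.176 0.008] 0.012
socket_cover 0.36 [403. 244.] 500 [ 0.441 -0.343  0.057] 0.075
pliers 0.75 [211. 242.] 374 [0.452 0.158 0.01 ] 0.014
pliers 0.52 [335. 237.] 742 [ 0.446 -0.181  0.004] 0.025
```

Run:
```python
from h import *
p=cv2.imread("pics/top0.png");cv2.imwrite("pics/topz.png",cv2.resize(p[130:290,70:450],None,fx=2.1,fy=2.1,interpolation=cv2.INTER_CUBIC))
```

```text
(no output)
```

View pics/topz.png

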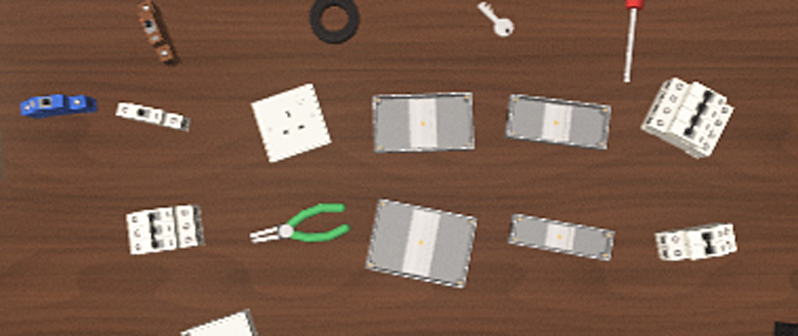

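View pics/side0.png

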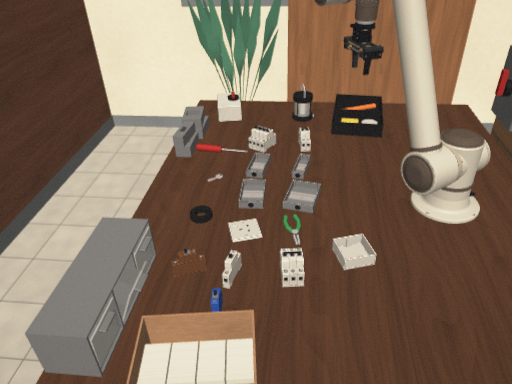

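The single-pole candidates in the top image are white at (140,185), blue at (97,177) and brown at (146,148). The white one fits the description. The bases are at (334,239), (336,187), (272,188) and (272,243), widening from one to four. I'll fit oriented rectangles next and make one enlarged crop to confirm.

```bash
cat >> h.py <<'E'
from scipy.optimize import minimize
def near(w,xy,r,z0,z1):
    return w[(np.hypot(w[...,0]-xy[0],w[...,1]-xy[1])<r)&(w[...,2]>z0)&(w[...,2]<z1)]
def rect(P):
    (c,s,a)=cv2.minAreaRect(P[:,:2].astype(np.float32)*1000)
    if s[0]>s[1]: s=s[::-1]; a-=90       # a = direction of short side; long = a+90
    return np.round(c,1),np.round(s,1),round((a+90)%180,1)
E
cat > fit.py <<'E'
from h import *
a=capture("top");w=cloud(a)
B={"one":(.602,.349),"two":(.441,-.342),"three":(.459,.33),"four":(.601,-.337)}
T={"one":(.447,-.181),"two":(.598,-.179),"three":(.598,-.002),"four":(.438,.001)}
for k in B:
    P=near(w,B[k],.085,.036,.09);N=near(w,B[k],.085,.06,.09); H=near(w,B[k],.085,.036,.05)
    print(k,"all",*rect(P),"nose",*rect(N),"housing",*rect(H),np.round(np.median(N,0),3),len(P),len(N))
    Q=near(w,T[k],.085,.015,.04); R=near(w,T[k],.03,.006,.014)
    print("  base",*rect(Q),np.round(np.percentile(Q[:,2],90),4),"rail",*rect(R))
E
python3 fit.py
python3 - <<'E'
import cv2
p=cv2.imread("pics/top0.png");cv2.imwrite("pics/z1.png",cv2.resize(p[135:265,80:180],None,fx=4.5,fy=4.5,interpolation=cv2.INTER_CUBIC))
E
```

```text
one all [641.6 350.2] [86.1 92.3] 167.6 nose [605.  358.2] [17.6 45.8] 78.3 housing [641.6 350.3] [86.1 92.3] 167.7 [0.604 0.357 0.068] 234 114
  base [ 446.  -180.2] [ 39.8 131.9] 80.0 0.0266 rail [ 446.6 -181.7] [31.3 51.6] 85.6
two all [ 440.3 -353.4] [35.7 86.2] 99.1 nose [ 440.2 -353.6] [35.5 46.1] 99.1 housing [ 440.4 -353.4] [35.5 86.2] 99.1 [ 0.441 -0.35   0.068] 457 247
  base [ 597.9 -178.3] [ 58.5 131.6] 82.2 0.0259 rail [ 598.6 -178.7] [46.9 57.5] 156.2
three all [456.3 339.7] [53.7 86. ] 98.4 nose [456.4 339.4] [45.2 53. ] 8.0 housing [456.3 339.7] [53.4 86.2] 98.1 [0.457 0.338 0.068] 632 349
  base [ 5.974e+02 -1.000e-01] [ 76.6 131.4] 91.9 0.0266 rail [5.973e+02 4.000e-01] [48.2 57.5] 18.1
four all [ 601.4 -346.5] [72.3 86. ] 61.8 nose [ 601.3 -346.4] [45.7 72. ] 151.0 housing [ 601.5 -346.4] [71.7 86.1] 62.1 [ 0.602 -0.345  0.067] 899 478
  base [437.9   3.3] [ 94.3 131.8] 78.7 0.0263 rail [4.384e+02 1.000e-01] [47.4 55.6] 179.4
```

View pics/z1.png

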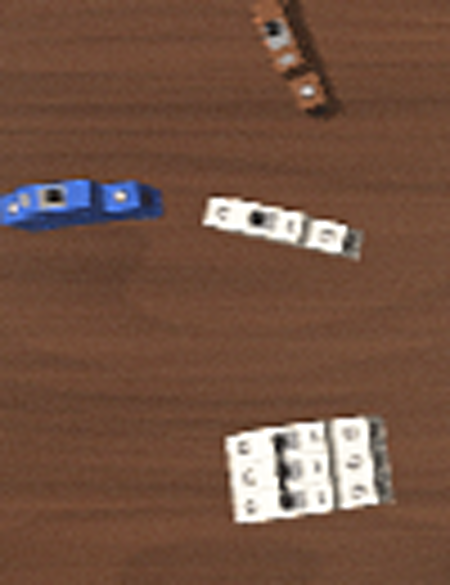

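The networks' masks and the fitted sizes match the given dimensions (17.6x45.8 nose, 85x36 and so on). In the crop, white at (282,225) is breaker_one; blue and brown are look-alikes. I'll start with breaker_two, which is nearest.

drive_tool(rows=[[75,26,28,-12,0,0,-0.055],[75,26,28,-12,0,0,-0.055],[75,26,28,-12,0,0,-0.055],[75,26,28,-12,0,0,-0.055],[75,26,28,-12,0,0,0]])

```text
time_s: 1.07
tcp_pos: [0.3626, -0.4392, 0.1813]
ee_rot: [[-0.988, -0.157, 0.001], [-0.157, 0.988, -0.0], [-0.0, -0.001, -1.0]]
wrist_force: [0.9, -0.7, 0.3]
gripper_width: 0.77
gripper_force: 0.0
```

drive_tool(rows=[[75,26,28,-12,0,0,0],[75,26,28,-12,0,0,0],[75,26,28,-12,0,0,0],[75,0,0,0,0,0,0],[75,0,0,0,0,0,0]])

```text
time_s: 1.48
tcp_pos: [0.4408, -0.3548, 0.1449]
ee_rot: [[-0.987, -0.163, -0.001], [-0.163, 0.987, 0.0], [0.001, 0.001, -1.0]]
wrist_force: [0.1, -0.1, 0.0]
gripper_width: 0.749
gripper_force: 0.0
```

drive_tool(rows=[[75,0,1,-30,0,0,0],[75,0,0,-30,0,0,0],[75,0,0,-17,0,0,0],[75,0,0,0,0,0,0],[30,0,0,0,0,0,0]])

```text
time_s: 1.9
tcp_pos: [0.4391, -0.3564, 0.0686]
ee_rot: [[-0.987, -0.158, -0.001], [-0.158, 0.987, -0.0], [0.001, 0.0, -1.0]]
wrist_force: [-0.5, 0.1, 0.8]
gripper_width: 0.728
gripper_force: 0.0
```

drive_tool(rows=[[0,0,0,0,0,0,0],[0,0,0,0,0,0,0],[0,0,0,0,0,0,0],[0,0,0,0,0,0,0],[0,0,0,0,0,0,0]])

```text
time_s: 2.32
tcp_pos: [0.4401, -0.3555, 0.0701]
ee_rot: [[-0.987, -0.159, 0.001], [-0.159, 0.987, -0.001], [-0.001, -0.001, -1.0]]
wrist_force: [-0.8, 2.9, 6.3]
gripper_width: 0.511
gripper_force: 30.0
```

drive_tool(rows=[[0,0,0,15,0,0,0],[0,0,0,25,0,0,0],[0,0,0,25,0,0,0],[0,20,22,0,0,0,-0.06],[0,20,22,0,0,0,-0.06]])

```text
time_s: 2.73
tcp_pos: [0.4803, -0.3121, 0.1356]
ee_rot: [[-0.999, -0.034, 0.004], [-0.034, 0.999, -0.001], [-0.004, -0.002, -1.0]]
wrist_force: [0.2, 0.7, -2.7]
gripper_width: 0.512
gripper_force: 30.0
```

drive_tool(rows=[[0,20,22,0,0,0,-0.06],[0,20,22,0,0,0,-0.06],[0,20,22,0,0,0,-0.06],[0,20,22,0,0,0,0],[0,20,22,0,0,0,0]])

```text
time_s: 3.15
tcp_pos: [0.5803, -0.2002, 0.1333]
ee_rot: [[-0.99, 0.14, -0.0], [0.14, 0.99, 0.0], [0.0, 0.0, -1.0]]
wrist_force: [0.3, 0.0, -2.1]
gripper_width: 0.517
gripper_force: 30.0
```

drive_tool(rows=[[0,18,22,0,0,0,0],[0,0,0,0,0,0,0],[0,0,0,0,0,0,0],[0,0,0,0,0,0,0]])

```text
time_s: 3.48
tcp_pos: [0.5971, -0.1794, 0.133]
ee_rot: [[-0.99, 0.14, -0.001], [0.14, 0.99, 0.0], [0.001, 0.0, -1.0]]
wrist_force: [-0.4, -0.3, -0.4]
gripper_width: 0.515
gripper_force: 30.0
```

Run:
```python
from h import *
for i in range(2):
    s=sense();r=s["ee_rot"];print(np.round(s["tcp_pos"],4),np.degrees(np.arctan2(r[1][1],r[0][1])),s["wrist_force"]);a=capture("side")
save(a["frame"],"s1.png");w=cloud(a)
p=near(w,(.598,-.178),.06,.03,.13);print(len(p),np.percentile(p[:,2],[1,5,50,95]))
w=cloud(capture("top"))
for T in((.598,-.178),(.438,.001)):
  Q=near(w,T,.085,.015,.035);print(rect(Q),len(Q))
```

```text
[ 0.5971 -0.1794  0.133 ] 81.97626849471237 [-0.39764069 -0.25380944 -0.37525134]
[ 0.5969 -0.1799  0.1331] 81.93062715461816 [-0.63865759  0.7428168  -3.37587214]
303 [0.05962013 0.06440128 0.0979202  0.12753151]
(array([ 569.8, -183.7]), array([ 11.5, 115.9]), 88.2) 67
(array([445.4,  39.2]), array([58.6, 94.3]), 169.4) 95
```

drive_tool(rows=[[0,1,1,-20,0,0,0],[0,0,0,-20,0,0,0],[0,0,0,-10,0,0,0],[0,0,0,-5,0,0,0],[0,0,0,0,0,0,0]])

```text
time_s: 4.05
tcp_pos: [0.5978, -0.179, 0.0774]
ee_rot: [[-0.99, 0.141, -0.003], [0.141, 0.99, 0.0], [0.003, -0.0, -1.0]]
wrist_force: [0.1, 0.0, -1.9]
gripper_width: 0.518
gripper_force: 30.0
```

drive_tool(rows=[[0,0,0,-2,0,0,0],[0,0,0,-1,0,0,0],[0,0,0,0,0,0,0],[0,0,0,0,0,0,0]])

```text
time_s: 4.38
tcp_pos: [0.5991, -0.1785, 0.0763]
ee_rot: [[-0.99, 0.14, 0.001], [0.14, 0.99, -0.0], [-0.001, 0.0, -1.0]]
wrist_force: [-0.8, 0.1, -2.6]
gripper_width: 0.512
gripper_force: 30.0
```

drive_tool(rows=[[0,0,0,-1,0,0,0],[0,0,0,0,0,0,0],[0,0,0,0,0,0,0]])

```text
time_s: 4.63
tcp_pos: [0.5993, -0.1785, 0.0756]
ee_rot: [[-0.99, 0.139, 0.002], [0.139, 0.99, -0.0], [-0.002, -0.0, -1.0]]
wrist_force: [-1.2, 1.2, 2.7]
gripper_width: 0.51
gripper_force: 30.0
```

drive_tool(rows=[[0,0,0,-1,0,0,0],[0,0,0,0,0,0,0],[0,0,0,0,0,0,0]])

```text
time_s: 4.88
tcp_pos: [0.5993, -0.1785, 0.0756]
ee_rot: [[-0.99, 0.139, 0.002], [0.139, 0.99, -0.001], [-0.002, -0.0, -1.0]]
wrist_force: [-2.4, 2.1, 8.2]
gripper_width: 0.513
gripper_force: 30.0
```

drive_tool(rows=[[60,0,0,0,0,0,0],[75,0,0,0,0,0,0],[75,0,0,5,0,0,0],[75,0,0,20,0,0,0],[75,0,0,40,0,0,0]])

```text
time_s: 5.3
tcp_pos: [0.5954, -0.1779, 0.134]
ee_rot: [[-0.99, 0.141, -0.012], [0.141, 0.99, 0.002], [0.012, 0.0, -1.0]]
wrist_force: [0.4, 1.6, 0.1]
gripper_width: 0.729
gripper_force: 0.0
```

drive_tool(rows=[[75,0,-34,0,0,0,-0.07],[75,0,-34,0,0,0,-0.07],[75,0,-34,0,0,0,-0.07],[75,0,-34,0,0,0,-0.07],[75,0,-32,0,0,0,-0.07]])

```text
time_s: 5.72
tcp_pos: [0.5986, -0.3481, 0.1387]
ee_rot: [[-0.881, 0.474, 0.0], [0.474, 0.881, -0.0], [-0.0, -0.0, -1.0]]
wrist_force: [0.5, 0.5, 0.2]
gripper_width: 0.748
gripper_force: 0.0
```

drive_tool(rows=[[75,0,0,0,0,0,0],[75,0,0,0,0,0,0],[75,0,0,0,0,0,0]])

```text
time_s: 5.97
tcp_pos: [0.5984, -0.3463, 0.1382]
ee_rot: [[-0.882, 0.471, -0.001], [0.471, 0.882, 0.0], [0.001, 0.0, -1.0]]
wrist_force: [0.7, 0.0, 0.3]
gripper_width: 0.747
gripper_force: 0.0
```

Run:
```python
from h import *
s=sense();r=s["ee_rot"];print(np.round(s["tcp_pos"],4),np.degrees(np.arctan2(r[1][1],r[0][1])),np.round(s["joints"]))
w=cloud(capture("top"))
for z in((.036,.06),(.062,.08)):
  P=near(w,(.598,-.178),.07,*z);print(rect(P),len(P),np.median(P[:,2]))
```

```text
[ 0.5984 -0.3463  0.1382] 61.91008276874373 [ -17.   33.    3.   -0.  -60. -101.]
(array([ 599. , -178.8]), array([35.4, 85.4]), 81.5) 212 0.04875532156081342
(array([ 599.1, -179.4]), array([35.8, 45.3]), 82.4) 216 0.0726068226382784
```

Breaker_two is seated: 1 mm off centre, with the nose top about 5 mm higher than when it stood on the shelf. Next is breaker_four.

drive_tool(rows=[[75,3,0,-30,0,0,0],[75,0,0,-30,0,0,0],[75,0,0,-10,0,0,0],[75,0,0,0,0,0,0],[75,0,0,0,0,0,0]])

```text
time_s: 6.43
tcp_pos: [0.6024, -0.3458, 0.0692]
ee_rot: [[-0.883, 0.469, 0.0], [0.469, 0.883, -0.001], [-0.0, -0.001, -1.0]]
wrist_force: [0.6, -0.7, 1.1]
gripper_width: 0.748
gripper_force: 0.0
```

drive_tool(rows=[[30,0,0,0,0,0,0],[0,0,0,0,0,0,0],[0,0,0,0,0,0,0],[0,0,0,0,0,0,0],[0,0,0,0,0,0,0]])

```text
time_s: 6.85
tcp_pos: [0.6022, -0.3464, 0.0696]
ee_rot: [[-0.882, 0.471, 0.002], [0.471, 0.882, -0.0], [-0.002, 0.0, -1.0]]
wrist_force: [-0.3, 1.8, 3.2]
gripper_width: 0.514
gripper_force: 30.0
```

drive_tool(rows=[[0,0,0,0,0,0,0],[0,0,0,0,0,0,0]])

```text
time_s: 7.02
tcp_pos: [0.6022, -0.3465, 0.0696]
ee_rot: [[-0.882, 0.471, 0.001], [0.471, 0.882, -0.0], [-0.001, 0.0, -1.0]]
wrist_force: [-0.2, 2.7, 5.0]
gripper_width: 0.515
gripper_force: 30.0
```

drive_tool(rows=[[0,0,0,15,0,0,0],[0,0,0,30,0,0,0],[0,0,0,30,0,0,0],[0,0,0,25,0,0,0],[0,0,0,0,0,0,0]])

```text
time_s: 7.43
tcp_pos: [0.6039, -0.3479, 0.1739]
ee_rot: [[-0.883, 0.47, 0.008], [0.47, 0.883, -0.004], [-0.009, -0.0, -1.0]]
wrist_force: [1.1, -0.5, -2.0]
gripper_width: 0.513
gripper_force: 30.0
```

Run:
```python
from h import *
w=cloud(capture("top"))
for T in((.438,.001),(.447,-.181),(.598,0)):
  Q=near(w,T,.085,.015,.035);print(rect(Q),len(Q)); Q=near(w,T,.085,.008,.0135);print(np.median(Q,0),len(Q),rect(Q))
```

```text
(array([437.9,   3.4]), array([ 94.3, 131.7]), 78.7) 226
[ 0.43292857 -0.00369561  0.01019494] 108 (array([434.2,  -7. ]), array([ 84.6, 103.1]), 78.9)
(array([ 448.7, -164.8]), array([ 39.9, 100.2]), 79.8) 112
[ 0.44541302 -0.18833425  0.01001264] 46 (array([ 448.9, -156.4]), array([31.4, 83.4]), 79.8)
(array([ 5.974e+02, -2.000e-01]), array([ 76.2, 131.6]), 91.7) 218
[ 0.60054971 -0.01061374  0.01047385] 98 (array([595.8,  -0. ]), array([ 73.8, 125.3]), 92.1)
```

drive_tool(rows=[[0,-16,30,0,0,0,0.03],[0,-16,35,0,0,0,0.03],[0,-16,35,0,0,0,0.03],[0,-16,35,0,0,0,0.03],[0,-16,35,0,0,0,0.03]])

```text
time_s: 7.9
tcp_pos: [0.5185, -0.1748, 0.1651]
ee_rot: [[-0.943, 0.334, -0.006], [0.334, 0.943, 0.001], [0.006, -0.001, -1.0]]
wrist_force: [1.3, 1.1, -3.2]
gripper_width: 0.511
gripper_force: 30.0
```

drive_tool(rows=[[0,-17,35,0,0,0,0.03],[0,-17,35,0,0,0,0.03],[0,-17,35,0,0,0,0.03],[0,-17,35,0,0,0,0.03],[0,-12,30,0,0,0,0.02]])

```text
time_s: 8.32
tcp_pos: [0.4377, -0.0055, 0.1659]
ee_rot: [[-0.98, 0.198, -0.006], [0.198, 0.98, -0.001], [0.006, -0.002, -1.0]]
wrist_force: [0.6, -0.0, -4.4]
gripper_width: 0.512
gripper_force: 30.0
```

drive_tool(rows=[[0,-3,10,-20,0,0,0],[0,0,0,-25,0,0,0],[0,0,0,0,0,0,0],[0,0,0,0,0,0,0]])

```text
time_s: 8.65
tcp_pos: [0.4363, 0.0028, 0.1214]
ee_rot: [[-0.98, 0.199, -0.007], [0.199, 0.98, -0.003], [0.007, -0.004, -1.0]]
wrist_force: [0.1, -0.7, -3.8]
gripper_width: 0.51
gripper_force: 30.0
```

Run:
```python
from h import *
for i in range(2):
  s=sense();r=s["ee_rot"];print(np.round(s["tcp_pos"],4),np.degrees(np.arctan2(r[1][1],r[0][1])),np.round(s["joints"]));capture("side")
```

```text
[0.4363 0.0028 0.1214] 78.52897042541562 [  22.   12.  -34.   -0.  -44. -123.]
[0.4381 0.003  0.1227] 78.51860167302372 [  22.   12.  -34.    0.  -44. -123.]
```

drive_tool(rows=[[0,1,0,-20,0,0,0],[0,0,0,-14,0,0,0],[0,0,0,-6,0,0,0],[0,0,0,-3,0,0,0],[0,0,0,0,0,0,0]])

```text
time_s: 9.17
tcp_pos: [0.4401, 0.0033, 0.0807]
ee_rot: [[-0.98, 0.199, 0.0], [0.199, 0.98, -0.0], [-0.0, -0.0, -1.0]]
wrist_force: [-0.9, -0.1, -3.6]
gripper_width: 0.512
gripper_force: 30.0
```

drive_tool(rows=[[0,0,0,-1,0,0,0],[0,0,0,-1,0,0,0],[0,0,0,0,0,0,0],[0,0,0,0,0,0,0]])

```text
time_s: 9.5
tcp_pos: [0.44, 0.0037, 0.079]
ee_rot: [[-0.98, 0.199, 0.001], [0.199, 0.98, 0.0], [-0.001, 0.001, -1.0]]
wrist_force: [0.4, -0.9, -4.2]
gripper_width: 0.514
gripper_force: 30.0
```

drive_tool(rows=[[0,0,0,-1,0,0,0],[0,0,0,0,0,0,0],[0,0,0,0,0,0,0]])

```text
time_s: 9.75
tcp_pos: [0.4397, 0.0036, 0.0776]
ee_rot: [[-0.98, 0.199, 0.0], [0.199, 0.98, -0.0], [-0.0, -0.0, -1.0]]
wrist_force: [0.0, -0.1, -4.0]
gripper_width: 0.515
gripper_force: 30.0
```

drive_tool(rows=[[0,-1,0,-1,0,0,0],[0,0,0,-1,0,0,0],[0,0,0,0,0,0,0],[0,0,0,0,0,0,0]])

```text
time_s: 10.08
tcp_pos: [0.4386, 0.0036, 0.0755]
ee_rot: [[-0.98, 0.199, -0.0], [0.199, 0.98, -0.0], [0.0, -0.0, -1.0]]
wrist_force: [0.5, -0.6, -2.5]
gripper_width: 0.516
gripper_force: 30.0
```

drive_tool(rows=[[0,0,0,-1,0,0,0],[0,0,0,0,0,0,0],[0,0,0,0,0,0,0]])

```text
time_s: 10.33
tcp_pos: [0.4391, 0.0035, 0.0751]
ee_rot: [[-0.98, 0.198, 0.001], [0.198, 0.98, -0.0], [-0.001, -0.0, -1.0]]
wrist_force: [-0.1, -1.3, 3.5]
gripper_width: 0.513
gripper_force: 30.0
```

drive_tool(rows=[[60,0,0,0,0,0,0],[75,0,0,0,0,0,0],[75,0,0,5,0,0,0],[75,0,0,25,0,0,0],[75,0,0,40,0,0,0]])

```text
time_s: 10.75
tcp_pos: [0.4363, 0.0029, 0.1426]
ee_rot: [[-0.98, 0.2, -0.008], [0.2, 0.98, -0.002], [0.008, -0.004, -1.0]]
wrist_force: [1.1, 0.6, -0.4]
gripper_width: 0.73
gripper_force: 0.0
```

drive_tool(rows=[[75,2,34,0,0,0,0.035],[75,2,34,0,0,0,0.035],[75,2,34,0,0,0,0.035],[75,2,34,0,0,0,0.035],[75,2,34,0,0,0,0.035]])

```text
time_s: 11.17
tcp_pos: [0.4487, 0.1753, 0.1452]
ee_rot: [[-1.0, 0.023, 0.001], [0.023, 1.0, 0.001], [-0.001, 0.001, -1.0]]
wrist_force: [-0.2, 0.2, -0.3]
gripper_width: 0.749
gripper_force: 0.0
```

drive_tool(rows=[[75,2,34,0,0,0,0.035],[75,2,34,0,0,0,0.035],[75,2,34,0,0,0,0.035],[75,1,34,0,0,0,0.035],[75,0,30,0,0,0,0.03]])

```text
time_s: 11.58
tcp_pos: [0.4558, 0.342, 0.1449]
ee_rot: [[-0.989, -0.147, 0.001], [-0.147, 0.989, 0.001], [-0.001, 0.001, -1.0]]
wrist_force: [1.1, -0.1, 0.7]
gripper_width: 0.754
gripper_force: 0.0
```

drive_tool(rows=[[75,0,0,0,0,0,0],[75,0,0,0,0,0,0],[75,0,0,0,0,0,0]])

```text
time_s: 11.83
tcp_pos: [0.4553, 0.3392, 0.1444]
ee_rot: [[-0.99, -0.144, -0.001], [-0.144, 0.99, -0.001], [0.001, -0.0, -1.0]]
wrist_force: [0.0, 0.3, 0.2]
gripper_width: 0.748
gripper_force: 0.0
```

Run:
```python
from h import *
w=cloud(capture("top"))
s=sense();r=s["ee_rot"];print(np.round(s["tcp_pos"],4),np.degrees(np.arctan2(r[1][1],r[0][1])),np.round(s["joints"]))
for z in((.036,.06),(.062,.08)):
  P=near(w,(.438,.003),.07,*z);print(rect(P),len(P),np.median(P[:,2]))
```

```text
[0.4554 0.3387 0.1445] 98.25860488741608 [  53.   22.  -15.   -0.  -53. -135.]
(array([438.3,   2.2]), array([71.5, 85.4]), 78.7) 388 0.04903289650432474
(array([438.5,   2.3]), array([45. , 71.3]), 168.7) 420 0.0728926881274798
```

Breaker_four is seated about 1 mm off centre. Next is breaker_three.

drive_tool(rows=[[75,1,1,-30,0,0,0],[75,0,0,-30,0,0,0],[75,0,0,-16,0,0,0],[75,0,0,0,0,0,0],[75,0,0,0,0,0,0]])

```text
time_s: 12.3
tcp_pos: [0.4569, 0.3394, 0.0685]
ee_rot: [[-0.99, -0.143, -0.001], [-0.143, 0.99, -0.001], [0.001, -0.001, -1.0]]
wrist_force: [1.2, 0.3, -0.2]
gripper_width: 0.749
gripper_force: 0.0
```

drive_tool(rows=[[30,0,0,0,0,0,0],[0,0,0,0,0,0,0],[0,0,0,0,0,0,0],[0,0,0,0,0,0,0],[0,0,0,0,0,0,0]])

```text
time_s: 12.72
tcp_pos: [0.457, 0.341, 0.0696]
ee_rot: [[-0.99, -0.144, 0.001], [-0.144, 0.99, 0.001], [-0.001, 0.001, -1.0]]
wrist_force: [-0.5, -0.8, 3.8]
gripper_width: 0.512
gripper_force: 30.0
```

drive_tool(rows=[[0,0,0,0,0,0,0],[0,0,0,0,0,0,0]])

```text
time_s: 12.88
tcp_pos: [0.457, 0.341, 0.0696]
ee_rot: [[-0.99, -0.145, 0.001], [-0.145, 0.99, 0.001], [-0.001, 0.001, -1.0]]
wrist_force: [-1.4, 0.9, 6.1]
gripper_width: 0.516
gripper_force: 30.0
```

drive_tool(rows=[[0,0,0,15,0,0,0],[0,0,0,30,0,0,0],[0,0,0,30,0,0,0],[0,0,0,20,0,0,0],[0,14,-30,0,0,0,0]])

```text
time_s: 13.3
tcp_pos: [0.472, 0.3159, 0.1678]
ee_rot: [[-0.989, -0.15, 0.008], [-0.15, 0.989, 0.008], [-0.009, 0.007, -1.0]]
wrist_force: [1.6, -0.4, -3.3]
gripper_width: 0.516
gripper_force: 30.0
```

drive_tool(rows=[[0,14,-34,0,0,0,-0.02],[0,14,-34,0,0,0,-0.02],[0,14,-34,0,0,0,-0.02],[0,14,-34,0,0,0,-0.02],[0,14,-34,0,0,0,-0.02]])

```text
time_s: 13.72
tcp_pos: [0.5398, 0.1386, 0.1621]
ee_rot: [[-0.999, -0.044, -0.003], [-0.044, 0.999, -0.001], [0.003, -0.001, -1.0]]
wrist_force: [1.3, 0.4, -3.9]
gripper_width: 0.515
gripper_force: 30.0
```

drive_tool(rows=[[0,14,-34,0,0,0,-0.013],[0,14,-34,0,0,0,0],[0,14,-34,0,0,0,0],[0,12,-30,0,0,0,0],[0,2,-9,-20,0,0,0]])

```text
time_s: 14.13
tcp_pos: [0.6, -0.0042, 0.1457]
ee_rot: [[-1.0, -0.029, 0.007], [-0.029, 1.0, -0.0], [-0.007, -0.0, -1.0]]
wrist_force: [0.6, 1.5, -3.7]
gripper_width: 0.513
gripper_force: 30.0
```

drive_tool(rows=[[0,0,0,-20,0,0,0],[0,0,0,0,0,0,0],[0,0,0,0,0,0,0],[0,0,0,0,0,0,0],[0,0,0,0,0,0,0]])

```text
time_s: 14.55
tcp_pos: [0.5974, 0.0004, 0.1247]
ee_rot: [[-0.999, -0.033, 0.002], [-0.033, 0.999, 0.0], [-0.002, 0.0, -1.0]]
wrist_force: [0.6, 0.4, -3.8]
gripper_width: 0.512
gripper_force: 30.0
```

drive_tool(rows=[[0,0,0,0,0,0,0]])

```text
time_s: 14.63
tcp_pos: [0.5974, 0.0004, 0.1248]
ee_rot: [[-0.999, -0.033, 0.002], [-0.033, 0.999, 0.001], [-0.002, 0.0, -1.0]]
wrist_force: [0.4, 0.6, -3.6]
gripper_width: 0.516
gripper_force: 30.0
```

drive_tool(rows=[[0,0,0,-20,0,0,0],[0,0,0,-16,0,0,0],[0,0,0,-6,0,0,0],[0,0,0,-3,0,0,0],[0,0,0,0,0,0,0]])

```text
time_s: 15.05
tcp_pos: [0.5969, -0.0002, 0.0787]
ee_rot: [[-0.999, -0.032, 0.0], [-0.032, 0.999, -0.0], [-0.0, -0.0, -1.0]]
wrist_force: [-0.5, -0.1, -3.3]
gripper_width: 0.513
gripper_force: 30.0
```

drive_tool(rows=[[0,0,0,-1,0,0,0],[0,0,0,-1,0,0,0],[0,0,0,0,0,0,0],[0,0,0,0,0,0,0]])

```text
time_s: 15.38
tcp_pos: [0.597, -0.0004, 0.0771]
ee_rot: [[-0.999, -0.032, 0.001], [-0.032, 0.999, 0.0], [-0.001, 0.0, -1.0]]
wrist_force: [-0.6, -0.2, -4.7]
gripper_width: 0.516
gripper_force: 30.0
```

drive_tool(rows=[[0,0,0,-1,0,0,0],[0,0,0,0,0,0,0],[0,0,0,0,0,0,0]])

```text
time_s: 15.63
tcp_pos: [0.5967, -0.0005, 0.0756]
ee_rot: [[-0.999, -0.032, -0.0], [-0.032, 0.999, -0.0], [0.0, -0.0, -1.0]]
wrist_force: [-0.7, -0.9, -4.0]
gripper_width: 0.512
gripper_force: 30.0
```

drive_tool(rows=[[0,0,0,-1,0,0,0],[0,0,0,0,0,0,0],[0,0,0,0,0,0,0]])

```text
time_s: 15.88
tcp_pos: [0.5969, -0.0005, 0.0751]
ee_rot: [[-0.999, -0.032, 0.0], [-0.032, 0.999, -0.0], [-0.0, -0.0, -1.0]]
wrist_force: [-1.4, -0.1, 0.4]
gripper_width: 0.515
gripper_force: 30.0
```

drive_tool(rows=[[0,0,0,-0.5,0,0,0],[0,0,0,0,0,0,0],[0,0,0,0,0,0,0]])

```text
time_s: 16.13
tcp_pos: [0.5969, -0.0005, 0.0751]
ee_rot: [[-0.999, -0.032, 0.001], [-0.032, 0.999, -0.0], [-0.001, -0.0, -1.0]]
wrist_force: [-3.9, 0.9, 5.4]
gripper_width: 0.515
gripper_force: 30.0
```

drive_tool(rows=[[60,0,0,0,0,0,0],[75,0,0,0,0,0,0],[75,0,0,5,0,0,0],[75,0,0,25,0,0,0],[75,0,0,40,0,0,0]])

```text
time_s: 16.55
tcp_pos: [0.5943, -0.0008, 0.1407]
ee_rot: [[-0.999, -0.031, -0.009], [-0.031, 1.0, -0.002], [0.009, -0.001, -1.0]]
wrist_force: [1.8, 0.8, -0.1]
gripper_width: 0.73
gripper_force: 0.0
```

drive_tool(rows=[[75,0,36,0,0,0,-0.024],[75,1,36,0,0,0,-0.024],[75,1,36,0,0,0,-0.024],[75,1,36,0,0,0,-0.024],[75,1,36,0,0,0,-0.024]])

```text
time_s: 16.97
tcp_pos: [0.6009, 0.1813, 0.1446]
ee_rot: [[-0.996, 0.089, 0.001], [0.089, 0.996, 0.001], [-0.001, 0.001, -1.0]]
wrist_force: [1.2, -0.3, 0.5]
gripper_width: 0.746
gripper_force: 0.0
```

drive_tool(rows=[[75,1,36,0,0,0,-0.024],[75,1,36,0,0,0,-0.024],[75,1,36,0,0,0,-0.024],[75,1,36,0,0,0,-0.024],[75,0,34,0,0,0,-0.02]])

```text
time_s: 17.38
tcp_pos: [0.6049, 0.3598, 0.1443]
ee_rot: [[-0.979, 0.203, 0.001], [0.203, 0.979, 0.001], [-0.001, 0.001, -1.0]]
wrist_force: [0.3, 0.2, -0.6]
gripper_width: 0.747
gripper_force: 0.0
```

drive_tool(rows=[[75,0,0,0,0,0,0],[75,0,0,0,0,0,0],[75,0,0,0,0,0,0]])

```text
time_s: 17.63
tcp_pos: [0.6046, 0.3574, 0.1438]
ee_rot: [[-0.979, 0.202, -0.0], [0.202, 0.979, -0.0], [0.0, -0.001, -1.0]]
wrist_force: [0.1, -0.3, -1.1]
gripper_width: 0.754
gripper_force: 0.0
```

Run:
```python
from h import *
w=cloud(capture("top"))
s=sense();r=s["ee_rot"];print(np.round(s["tcp_pos"],4),np.degrees(np.arctan2(r[1][1],r[0][1])),np.round(s["joints"]))
for c in((.597,0),(.605,.358)):
 for z in((.036,.06),(.062,.082)):
  P=near(w,c,.055,*z)
  if len(P)>4:print(rect(P),len(P),np.median(P[:,2]))
for T in[(.447,-.181)]:
  Q=near(w,T,.085,.015,.035);print(rect(Q),len(Q))
```

```text
[0.6047 0.3567 0.144 ] 78.27215472481483 [  44.   34.    5.    0.  -62. -145.]
(array([596.4,  -1.5]), array([54.2, 85.2]), 92.0) 304 0.04873897878341529
(array([595.8,  -1.9]), array([44.9, 53.4]), 3.2) 319 0.07310631287775986
(array([ 445.9, -180.4]), array([ 39.9, 132. ]), 79.9) 172
```

drive_tool(rows=[[75,0,1,-30,0,0,0],[75,0,0,-30,0,0,0],[75,0,0,-15,0,0,0],[75,0,0,0,0,0,0],[75,0,0,0,0,0,0]])

```text
time_s: 18.1
tcp_pos: [0.6052, 0.3571, 0.0692]
ee_rot: [[-0.979, 0.204, -0.0], [0.204, 0.979, -0.001], [0.0, -0.001, -1.0]]
wrist_force: [-0.4, 0.4, -0.4]
gripper_width: 0.752
gripper_force: 0.0
```

drive_tool(rows=[[30,0,0,0,0,0,0],[0,0,0,0,0,0,0],[0,0,0,0,0,0,0],[0,0,0,0,0,0,0],[0,0,0,0,0,0,0]])

```text
time_s: 18.52
tcp_pos: [0.6052, 0.359, 0.0703]
ee_rot: [[-0.979, 0.203, 0.002], [0.203, 0.979, 0.001], [-0.001, 0.002, -1.0]]
wrist_force: [-0.6, 0.1, 2.8]
gripper_width: 0.518
gripper_force: 30.0
```

drive_tool(rows=[[0,0,0,0,0,0,0],[0,0,0,0,0,0,0]])

```text
time_s: 18.68
tcp_pos: [0.6052, 0.359, 0.0702]
ee_rot: [[-0.979, 0.202, 0.002], [0.202, 0.979, 0.001], [-0.001, 0.001, -1.0]]
wrist_force: [-0.5, -0.3, 4.7]
gripper_width: 0.515
gripper_force: 30.0
```

drive_tool(rows=[[0,0,0,15,0,0,0],[0,0,0,30,0,0,0],[0,0,0,35,0,0,0],[0,0,0,30,0,0,0],[0,-10,-25,0,0,0,0]])

```text
time_s: 19.1
tcp_pos: [0.5989, 0.3384, 0.1859]
ee_rot: [[-0.98, 0.199, 0.013], [0.199, 0.98, 0.008], [-0.011, 0.011, -1.0]]
wrist_force: [1.6, 0.8, 0.7]
gripper_width: 0.516
gripper_force: 30.0
```

drive_tool(rows=[[0,-10,-35,0,0,0,0.01],[0,-10,-35,0,0,0,0.01],[0,-10,-35,0,0,0,0.01],[0,-10,-35,0,0,0,0],[0,-10,-35,0,0,0,0]])

```text
time_s: 19.52
tcp_pos: [0.5432, 0.1568, 0.1782]
ee_rot: [[-0.985, 0.173, -0.002], [0.173, 0.985, -0.001], [0.002, -0.001, -1.0]]
wrist_force: [1.6, 0.2, -1.4]
gripper_width: 0.516
gripper_force: 30.0
```

drive_tool(rows=[[0,-10,-35,0,0,0,0],[0,-10,-35,0,0,0,0],[0,-10,-35,0,0,0,0],[0,-10,-35,0,0,0,0],[0,-10,-35,0,0,0,0]])

```text
time_s: 19.93
tcp_pos: [0.4932, -0.018, 0.1785]
ee_rot: [[-0.985, 0.173, -0.002], [0.173, 0.985, -0.0], [0.001, -0.0, -1.0]]
wrist_force: [0.1, -0.2, -1.8]
gripper_width: 0.513
gripper_force: 30.0
```

drive_tool(rows=[[0,-10,-35,0,0,0,0],[0,-10,-35,0,0,0,0],[0,-10,-35,0,0,0,0],[0,-10,-35,0,0,0,0],[0,-9,-24,0,0,0,0]])

```text
time_s: 20.35
tcp_pos: [0.4441, -0.1825, 0.1785]
ee_rot: [[-0.985, 0.175, -0.002], [0.175, 0.985, 0.0], [0.002, -0.0, -1.0]]
wrist_force: [-0.1, 0.7, -0.9]
gripper_width: 0.513
gripper_force: 30.0
```

drive_tool(rows=[[0,0,0,-25,0,0,0],[0,0,0,-30,0,0,0],[0,0,0,0,0,0,0],[0,0,0,0,0,0,0],[0,0,0,0,0,0,0]])

```text
time_s: 20.77
tcp_pos: [0.4465, -0.1804, 0.1249]
ee_rot: [[-0.985, 0.172, 0.001], [0.172, 0.985, -0.001], [-0.001, -0.0, -1.0]]
wrist_force: [0.2, -1.1, -0.6]
gripper_width: 0.51
gripper_force: 30.0
```

drive_tool(rows=[[0,0,0,0,0,0,0]])

```text
time_s: 20.85
tcp_pos: [0.447, -0.1803, 0.1255]
ee_rot: [[-0.985, 0.172, 0.003], [0.172, 0.985, -0.001], [-0.003, -0.0, -1.0]]
wrist_force: [0.6, -0.5, -0.5]
gripper_width: 0.512
gripper_force: 30.0
```

Target TCP z is about 0.0757.

drive_tool(rows=[[0,-1,0,-20,0,0,0],[0,0,0,-16,0,0,0],[0,0,0,-6,0,0,0],[0,0,0,-3,0,0,0],[0,0,0,0,0,0,0]])

```text
time_s: 21.27
tcp_pos: [0.4453, -0.1803, 0.0795]
ee_rot: [[-0.985, 0.173, 0.001], [0.173, 0.985, -0.0], [-0.001, -0.0, -1.0]]
wrist_force: [0.7, -0.5, -1.5]
gripper_width: 0.516
gripper_force: 30.0
```

drive_tool(rows=[[0,0,0,-1,0,0,0],[0,0,0,-1,0,0,0],[0,0,0,0,0,0,0],[0,0,0,0,0,0,0]])

```text
time_s: 21.6
tcp_pos: [0.445, -0.1805, 0.0775]
ee_rot: [[-0.985, 0.173, 0.001], [0.173, 0.985, -0.0], [-0.001, 0.0, -1.0]]
wrist_force: [0.4, 0.2, -1.6]
gripper_width: 0.512
gripper_force: 30.0
```

drive_tool(rows=[[0,0,0,-1,0,0,0],[0,0,0,0,0,0,0],[0,0,0,0,0,0,0]])

```text
time_s: 21.85
tcp_pos: [0.4447, -0.1804, 0.0761]
ee_rot: [[-0.985, 0.173, 0.0], [0.173, 0.985, 0.0], [-0.0, 0.0, -1.0]]
wrist_force: [-0.1, -0.4, -1.7]
gripper_width: 0.512
gripper_force: 30.0
```

drive_tool(rows=[[0,1,0,-1,0,0,0],[0,0,0,0,0,0,0],[0,0,0,0,0,0,0]])

```text
time_s: 22.1
tcp_pos: [0.4454, -0.1805, 0.0757]
ee_rot: [[-0.985, 0.173, -0.001], [0.173, 0.985, -0.0], [0.001, -0.0, -1.0]]
wrist_force: [-3.1, -0.2, 5.2]
gripper_width: 0.513
gripper_force: 30.0
```

drive_tool(rows=[[0,0,0,-0.5,0,0,0],[0,0,0,0,0,0,0],[0,0,0,0,0,0,0]])

```text
time_s: 22.35
tcp_pos: [0.4455, -0.1805, 0.0757]
ee_rot: [[-0.985, 0.173, -0.001], [0.173, 0.985, -0.0], [0.001, -0.0, -1.0]]
wrist_force: [-3.4, 1.3, 8.8]
gripper_width: 0.514
gripper_force: 30.0
```

Contact at the expected height. I'll release and withdraw clear of the view.

drive_tool(rows=[[60,0,0,0,0,0,0],[75,0,0,0,0,0,0],[75,0,0,5,0,0,0],[75,0,0,25,0,0,0],[75,0,0,40,0,0,0]])

```text
time_s: 22.77
tcp_pos: [0.4431, -0.1801, 0.1422]
ee_rot: [[-0.985, 0.174, -0.009], [0.174, 0.985, 0.001], [0.009, -0.0, -1.0]]
wrist_force: [-0.0, -0.0, -0.7]
gripper_width: 0.733
gripper_force: 0.0
```

drive_tool(rows=[[75,0,-35,10,0,0,0],[75,0,-35,10,0,0,0],[75,0,-35,10,0,0,0],[75,0,-35,10,0,0,0],[75,0,-35,0,0,0,0]])

```text
time_s: 23.18
tcp_pos: [0.4467, -0.3577, 0.1874]
ee_rot: [[-0.985, 0.172, 0.004], [0.172, 0.985, -0.003], [-0.005, -0.002, -1.0]]
wrist_force: [1.7, 0.2, 1.3]
gripper_width: 0.752
gripper_force: 0.0
```

drive_tool(rows=[[75,0,-30,0,0,0,0],[75,0,-30,0,0,0,0],[75,0,0,0,0,0,0],[75,0,0,0,0,0,0],[75,0,0,0,0,0,0]])

```text
time_s: 23.6
tcp_pos: [0.4454, -0.4151, 0.1842]
ee_rot: [[-0.985, 0.174, -0.001], [0.174, 0.985, 0.001], [0.001, 0.001, -1.0]]
wrist_force: [0.4, 0.5, -0.2]
gripper_width: 0.747
gripper_force: 0.0
```

Run:
```python
from h import *
a=capture("top");w=cloud(a);b=capture("side")
T={"one":(.446,-.180),"two":(.598,-.178),"three":(.597,0),"four":(.438,.003)}
for k in T:
 for z in((.036,.06),(.062,.08)):
  P=near(w,T[k],.07,*z);print(k,rect(P),len(P),np.round(np.median(P[:,2]),4))
for n in("socket_cover","pliers"):
  m=masks_of(n,a)[0];print(n,m["xy"],np.nanmedian(w[m["region"]],0))
im=np.vstack([cv2.resize(a["frame"][160:270,180:380],(600,330)),cv2.resize(b["frame"][120:230,200:360],(390,268),interpolation=3)[:, :].copy() if 0 else cv2.resize(b["frame"][130:220,200:380],(600,270))])
save(im[:600],"end.png")
```

```text
one (array([ 445.8, -181. ]), array([17.2, 84.6]), 79.7) 95 0.0488
one (array([ 445.7, -181.3]), array([17.3, 44.3]), 79.7) 116 0.073
two (array([ 599.1, -178.8]), array([36. , 85.9]), 81.9) 216 0.0484
two (array([ 599. , -179.2]), array([35.7, 45.5]), 81.2) 212 0.0724
three (array([596.3,  -1.6]), array([53.8, 84.9]), 91.4) 307 0.049
three (array([595.9,  -1.9]), array([44.7, 53.9]), 3.0) 307 0.0729
four (array([438.2,   2.3]), array([71.7, 85.3]), 78.7) 386 0.0489
four (array([438.4,   2.4]), array([44.8, 71.4]), 168.7) 423 0.0729
socket_cover [211.3, 185.9] [0.59834126 0.17584499 0.00821321]
pliers [336.7, 242.6] [ 0.44638702 -0.17388333  0.06408176]
```

View pics/end.png

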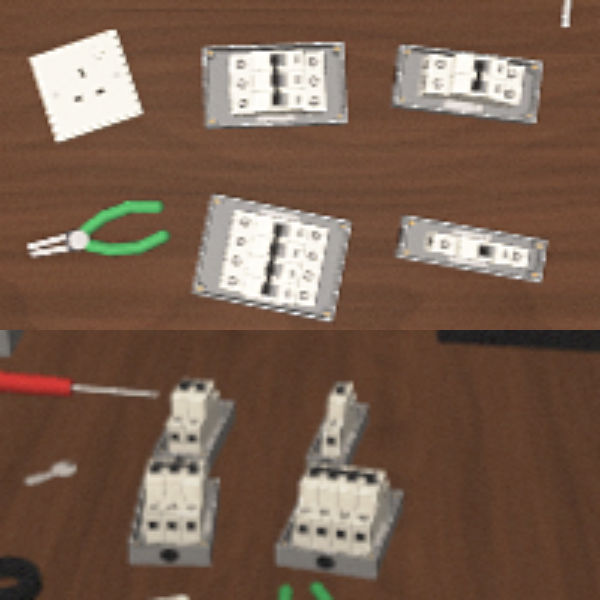

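All four breakers sit upright in their own bases, within 2 mm of centre and straight. The cover at crop (86,85) and the pliers at (95,230) lie as before. The network's pliers hit at (337,243) was really the filled base_one.

```bash
python3 -c "
from station import *
print(finish_job())"
```

```text
the job is handed in; nothing more can be done
None
```

I seated all four breakers in their matching bases, let go of them and handed the job in at about 24 s; the last pictures show them upright and within 2 mm of centre, with the socket cover and pliers where they lay.

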